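Open the bench drying oven for loading

ROBOT

A 6-joint arm with a two-finger parallel gripper is mounted at the origin on a cart in front of the work surface, level with it; the furniture and walls round the work are solid. World frame = base frame: x ahead of the robot, y to its left, z up, the work surface at z = 0. Lengths are in mm, angles in rad, forces in N, time in s.
With the tool pointing down it reaches from about 350 to 975 mm from the base axis. Payload 7.1 kg.
Tool frame: the origin (TCP) lies at the very end of the fingers, on their centre line; the grasp point (between the pads) lies 19 mm behind it; z points along the fingers, y is the line along which they close (so a half turn about z gives the same grasp; the last joint's range is limited). The gripper opens to 88 mm and grips with 3 to 60 N. Pads are 20 mm wide; open, the fingers measure 115 mm over their backs; the gripper's body (75 mm by 178 mm) begins 61 mm behind the grasp point.
Start: joints at [-1.336, 0.423, 1.63, -0, 1.089, -0.019], TCP at [156.946, -604.957, 222.675] pointing down, gripper open.
Joint ranges: [-3, 3], [-0.9, 2.11], [0.09, 2.58], [-1.31, 4.45], [0.11, 2.69], [-2.54, 2.54]. Speed limits (rad/s): [2.39, 2.39, 3.01, 3.14, 3.14, 3.14].

INTERFACE

Orientations are given as a rotation vector (axis times angle).
In Python, from workcell import sensors, imaging, close_job gives the robot as it stands. The module is installed in compiled form; this text tells all that it offers.
- The arm moves only by the tool servo_tool, never from a script. Its argument "steps" is a list of rows, each a list of 3 entries, a list of its own where there are three numbers: the shift along the world's x, y, z in m, then the turn, a rotation vector about the world's x, y, z in degrees, then the opening, from -1 (shut) to 1 (fully open). A call has exactly 8 rows; each row shifts and turns the commanded pose from where the row before left it; what a row does not reach is not made up. A row lasts 1/12 s, in which the tool goes at most 41.7 mm and 7.16 degrees, less where a joint would pass 70% of its speed; a pose out of reach is approached as far as the arm can. A call is refused whole if a number of a shift passes 0.0417 or a number of a turn 7.16, either way. A call with a gripper value outside its range is refused whole. The fingers move at their own pace and stop on an object; the grip force is fixed at half the most. Time passes only in rows, so rows that do not move let the fingers close, or fill a call up. It gives the time, the measured TCP pose, the force, the opening and the grip force at its end, in the units of the state.
- sensors.get_obs(): the state, without advancing time (a new reading comes with each control period).
- imaging.get_image(name): name is "side" or "top"; returns a dict with "color" (384x512x3 uint8, blue, green, red), "range_z" (384x512 float32, mm along the optical axis (not along the pixel's ray), 0 where there is no reading), "vertical_fov" (degrees; the focal length in pixels is half the picture's height over the tangent of half this angle, whatever the lens; pixels are square), "cx", "cy" (the principal point, pixels), "rvec" (rotation vector, rad) and "tvec" (3), from world to camera coordinates, as OpenCV has them. Camera axes: x right, y down, z forward; pixel columns grow to the right and rows downward; lengths in mm; the calibration is good to about 2 mm. A picture is of the moment at which its call begins.
- close_job(): hands the job in; it is judged then, once.
The state is a dict: "t": time; "qpos": joint angles; "qvel": joint speeds; "joint_torque": joint torques, N m; "ee_pos": TCP position; "orientation": TCP orientation; "ft_force": force on the tool from outside, world axes, zero at the start; "moment": the same for the moment, N m; "width": finger opening in mm; "grasp_force": force on a finger pad.
Only numpy, scipy, OpenCV 4.12 (cv2) and the standard library are available. Lean on these libraries where they do the work, as an engineer would, in place of code of your own. Each camera call takes 0.05 s, during which the arm holds its last target. There are 200 camera calls.

TASK

Get the drying oven ready for loading: shift the slide box on the worktop until it is wholly out of the way of the door's swing, then press the catch lever all the way down to its stop without forcing it, pull the door open by its bar handle and swing it wide open to its stop. The door must not hit the slide box, and the other things on the worktop are to be left as they stand.

Things in the scene. Friction and masses are not known exactly. Their poses are not given: they have to be found in the camera images.
- oven: White bench drying oven, fixed to the worktop, 180 (x) x 340 (y) x 235 mm high; origin on the worktop, under the middle of the shell's front, so the shell reaches from x = 0 to 180 mm; its front looks along its -x axis, y to the left as the robot faces it. The left 240 mm of the front is the door with a window; the right 100 mm is a control column that carries the catch.
- door_hinge (a point): The door's vertical hinge line at the door's left (+y) edge, at the height of the door's top edge (230 mm above the worktop); in the oven's frame at (-22, 168, 230) mm, in the plane of the door's outer face. Its axes turn with the door: -y points from the hinge to the free edge, -x out of the door's outer face.
- door_edge (a point): Upper free corner of the door: top edge, middle of the thickness, 238 mm from the hinge. The door is 238 mm wide, 202 mm high (28 to 230 mm above the worktop) and 21 mm thick.
- door (a joint): Door hinge, rad: 0 shut, grows as the door's free edge swings out towards the robot and then to the left, stop at 1.9. It is stiff and stays where it is left (about 3 N at the handle).
- pull_bar: Horizontal steel bar handle on the door, 12 mm thick, 90 mm between its two posts, 208 mm above the worktop (22 mm below the door's top edge); origin at the middle of the bar, 143 mm from the hinge along the door. The bar's centre stands 42 mm off the door's outer face, leaving a 36 mm gap behind it, open above and below. Its y axis lies along the bar; -x points away from the door.
- catch_pivot (a point): On the axis of the swing catch, at the root of its lever: 185 mm above the worktop, 72 mm before the front of the control column; in the oven's frame at (-72, -100, 185) mm. The steel cam plate on the same hub reaches 44 mm from the axis, over the edge of the door (30 mm from the axis), and holds it shut until the lever is turned down by about 1 rad.
- lever_tip (a point): Free end of the catch lever (centre of the bar): black round bar 16 mm thick and 112 mm long from the pivot, level and pointing to the right (oven's -y) at the start.
- catch (a joint): Catch lever, rad: 0 level, grows as its free end is pressed down, stop at 1.2. It stays where it is left; turning it takes about 0.25 N m.
- slide_box: Dark blue flat slide box, shut, 88 (x) x 98 (y) x 37 mm high, 0.25 kg, too wide to grasp; origin at the centre of its underside, z up. It stands on the worktop in front of the oven, in the swing of the door.
- stain_jar: Bystander: square glass staining jar with a knobbed lid, 54 x 66 x 103 mm; origin at the centre of its underside.
- cup_white: Bystander: white specimen cup with a screw lid, 60 mm across, 81 mm high; origin at the centre of its underside.
- petri_dish: Bystander: flat round dish, 60 mm across, 17 mm high; origin at the centre of its underside.
- tally_counter: Bystander: small round hand counter, 65 x 45 x 26 mm; origin at the centre of its underside.

How it is judged (in metres and radians):
On the way, in this order (a step that is already met when the one before it is completed fails the run):
1. the slide box is out of the door's swing, flat on the worktop, with the door still shut ((horizontal distance between slide_box and door_hinge above 0.29 m or y of slide_box in the frame of oven above 0.34 m or x of slide_box in the frame of oven above 0.03 m) and height (world z) of slide_box below 0.01 m and linear speed of slide_box below 0.02 m/s and value of joint door below 0.05 rad), for 0.2 s.
2. the catch lever is down at its stop (value of joint catch above 1.05 rad), for 0.1 s.
3. the door is being pulled open by its bar handle (value of joint door above 0.15 rad and contact force between the fingers and pull_bar above 0.5 N).
At the end, for the whole second after the job is handed in: The door is open at its stop (at least 1.78 of 1.9 rad) and at rest, the catch lever is still down (over 1.0 rad), and the slide box lies flat and still on the worktop out of the door's swing (centre over 0.29 m from the hinge line, or left of the open door, or beside the oven) (value of joint door above 1.78 rad and velocity of joint door between -0.05 and 0.05 rad/s and value of joint catch above 1 rad and (horizontal distance between slide_box and door_hinge above 0.29 m or y of slide_box in the frame of oven above 0.34 m or x of slide_box in the frame of oven above 0.03 m) and height (world z) of slide_box between -0.01 and 0.01 m and angle between slide_box's own z axis and vertical below 0.1 rad and linear speed of slide_box below 0.02 m/s); the robot touches nothing.
It fails at once if the door or its handle hits the slide box (contact force between door and slide_box above 1 N).
It fails at once if the catch lever is forced (more than 45 N) (contact force between any of the fingers, the arm and catch above 45 N).
It fails at once if the slide box is tipped over (angle between slide_box's own z axis and vertical above 0.6 rad).
It fails at once if a bystander is shifted by more than 3 cm or tipped (distance of any of stain_jar, cup_white, petri_dish, tally_counter from where it was at the start of the episode above 0.03 m or angle between any of stain_jar, cup_white's own z axis and vertical above 0.5 rad).
It also fails if it takes over 72 s, if anything falls off the work surface, if the arm or the gripper's body presses on something with over 40 N, if the wrist force passes 120 N, or if a joint passes its speed limit or range.

## Working session

There is one attempt and no reset: what is moved stays moved. The work goes in short steps, Python scripts to look and compute and a tool call to move; the robot and the scene stay as the last step left them, time stands still between calls to the robot, and variables do not carry over. Pictures are saved under pics/ and viewed, at most 10 in all, crops included, and the job is handed in when it is done.

Besides the shell and the picture viewer there is one more tool, called after "Call:" by a JSON object that holds its "api" and its "payload". servo_tool: Moves the arm, as the interface text tells. Its arguments: {"type":"object","properties":{"steps":{"type":"array"}},"required":["steps"]}

```bash
mkdir -p pics; cat > h.py <<'E'
import numpy as np, cv2
from workcell import sensors, imaging, close_job
def cam(n):
    d=imaging.get_image(n); h=d["color"].shape[0]
    d["f"]=h/2/np.tan(np.radians(d["vertical_fov"])/2)
    d["R"]=cv2.Rodrigues(np.array(d["rvec"],float))[0]; d["t"]=np.array(d["tvec"],float).ravel()
    return d
def cloud(d):
    z=d["range_z"].astype(float); v,u=np.indices(z.shape)
    p=np.stack([(u-d["cx"])/d["f"]*z,(v-d["cy"])/d["f"]*z,z],-1)
    w=(p-d["t"])@d["R"]; w[z==0]=np.nan
    return w
E
python3 - <<'E'
from h import *
for n in("side","top"):
    d=cam(n); np.savez(f"{n}0.npz",color=d["color"],w=cloud(d)); cv2.imwrite(f"pics/{n}0.png",d["color"])
    print(n,d["f"],-d["R"].T@d["t"],d["R"][2])
o=sensors.get_obs(); print(o)
E
```

```text
side 480.3659957485786 [-554.66944673  -91.90067109 1518.00254221] [ 0.62358143  0.07123342 -0.77850626]
top 411.5605020060481 [ 453.52946793   46.58953458 1460.53677886] [ 0.06082856 -0.02254826 -0.99789351]
{'t': 0.1, 'qpos': array([-1.33599554e+00,  4.23743943e-01,  1.63058906e+00,  1.06610501e-05,
        1.08859078e+00, -1.89968046e-02]), 'qvel': array([-0.00130767, -0.00167323, -0.00137226,  0.00143157, -0.00140213,
       -0.00204935]), 'joint_torque': array([-2.22743279e-04, -5.45612347e+01, -2.74324107e+01,  6.45711785e-02,
        1.88108470e-02, -3.95429652e-05]), 'ee_pos': array([ 156.84240213, -604.49726844,  222.00184624]), 'orientation': array([-3.11501879e+00, -3.97419893e-01,  2.10344380e-04]), 'ft_force': array([-0.05693063,  0.50957375, -0.01623297]), 'moment': array([-0.02669312, -0.01411793, -0.01678871]), 'grasp_force': 0.0, 'width': 87.43707714751118}
```

View pics/side0.png

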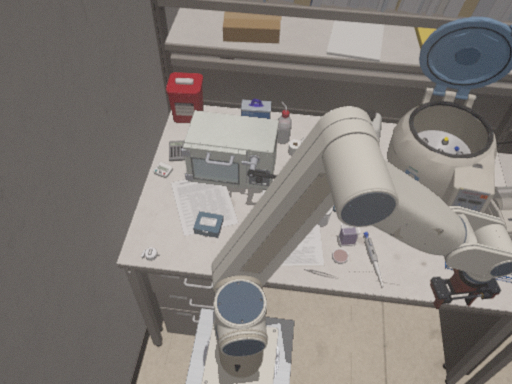

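View pics/top0.png

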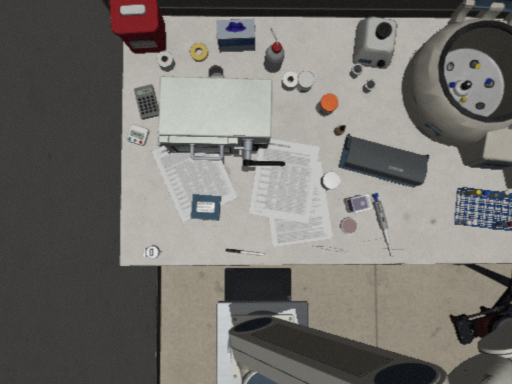

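The side view shows the oven at (232,145), slide box (209,223), jar (348,236), dish (341,257) and counter (150,254). In the top view they are: oven (216,110), box (206,207), lever tip (284,163), counter (152,252), cup (331,180), jar (357,203) and dish (348,225).

```bash
python3 - <<'E'
from h import *
d=np.load("top0.npz"); w=d["w"]; c=d["color"]
v,u=np.indices(w.shape[:2])
def rect(m,name):
    p=w[m]; r=cv2.minAreaRect(p[:,:2].astype(np.float32)); print(name,m.sum(),np.round(r[0],1),np.round(r[1],1),round(r[2],2),"z",np.round(np.percentile(p[:,2],[5,50,95]),1))
    return cv2.boxPoints(r)
z=w[...,2]
m=(abs(z-235)<8)&(u>140)&(u<290)&(v>60)&(v<170)
m=cv2.morphologyEx(m.astype(np.uint8),cv2.MORPH_OPEN,np.ones((5,5)))>0
print(rect(m,"oven"))
def reg(u0,u1,v0,v1,zl,zh=400): return (u>=u0)&(u<=u1)&(v>=v0)&(v<=v1)&(z>zl)&(z<zh)
print(rect(reg(180,235,185,228,25,60),"box"))
m=reg(256,295,150,175,150,215); print(rect(m,"lever"))
m=reg(235,295,135,175,120,215); print(rect(m,"lever+hub"))
m=reg(185,230,145,170,190,220); print(rect(m,"bar"))
for n,a in dict(tally=(140,165,240,262,8),cup=(318,345,168,192,40),jar=(340,375,190,215,30),petri=(338,360,215,236,8)).items(): rect(reg(*a),n)
s=np.load("side0.npz")["w"]; zz=s[...,2]; vv,uu=np.indices(zz.shape)
m=(uu>185)&(uu<230)&(vv>205)&(vv<242)&(zz>25)&(zz<60); p=s[m]; print("sidebox",cv2.minAreaRect(p[:,:2].astype(np.float32)))
E
```

```text
oven 6646 [771.6 149.7] [340.2 200.6] 88.51 z [230.1 234.3 238.3]
[[666.8654   -17.7435  ]
 [867.439    -22.960938]
 [876.28644  317.15897 ]
 [675.7128   322.3764  ]]
box 708 [482.2 198.5] [98.4 88.1] 85.67 z [31.1 35.8 40.7]
[[434.49777 152.78049]
 [522.3862  146.12366]
 [529.81836 244.24823]
 [441.92993 250.90506]]
lever 145 [615.5 -20.3] [88.1 16.2] 89.6 z [181.8 187.  192.2]
[[607.14105  -64.277   ]
 [623.33685  -64.38899 ]
 [623.94574   23.667595]
 [607.74994   23.779587]]
lever+hub 563 [649.8  12.2] [153.8  86.2] 89.39 z [134.1 190.5 205.2]
[[605.8681   -64.21254 ]
 [692.01654  -65.13425 ]
 [693.6619    88.653366]
 [607.5135    89.57507 ]]
bar 246 [647.2 172.6] [136.5  49.3] 88.5 z [195.8 211.7 216.6]
[[620.7812   105.02049 ]
 [670.03143  103.729385]
 [673.6093   240.20784 ]
 [624.3591   241.49895 ]]
tally 167 [328.8 375.6] [41.6 73.9] 1.26 z [12.8 23.2 28.1]
cup 267 [ 572.4 -230.2] [58.3 55. ] 88.7 z [52.4 79.5 85. ]
jar 353 [ 493.9 -330. ] [53.8 67.1] 13.85 z [51.4 87.  96.7]
petri 241 [ 416.5 -304.9] [58.8 58.9] 70.16 z [10.2 15.2 20.3]
sidebox ((480.47955322265625, 196.78298950195312), (100.07788848876953, 94.12615203857422), 86.39252471923828)
```

Call:
{"api": "servo_tool", "payload": {"steps": [[[0.024,0.0323,0],[0,0,3.05],0],[[0.024,0.0323,0],[0,0,3.05],0],[[0.024,0.0323,0],[0,0,3.05],0],[[0.024,0.0323,0],[0,0,3.05],0],[[0.024,0.0323,0],[0,0,3.05],0],[[0.024,0.0323,0],[0,0,3.05],0],[[0.024,0.0323,0],[0,0,3.05],0],[[0.024,0.0323,0],[0,0,3.05],0]]}}

```text
t: 0.77
ee_pos: [349.5, -344.7, 222.5]
orientation: [-2.96, -1.05, 0.0]
ft_force: [0.5, -0.8, 0.1]
width: 44.2
grasp_force: 0.0
```

Call:
{"api": "servo_tool", "payload": {"steps": [[[0.024,0.0323,0],[0,0,3.05],0],[[0.024,0.0323,0],[0,0,3.05],0],[[0.024,0.0323,0],[0,0,3.05],0],[[0.0048,0.041,0],[0,0,3.05],0],[[0.0048,0.041,0],[0,0,3.05],0],[[0.0048,0.041,0],[0,0,3.05],0],[[0.0048,0.041,0],[0,0,3.05],0],[[0.0048,0.041,0],[0,0,3.05],0]]}}

```text
t: 1.43
ee_pos: [444.6, -42.7, 222.6]
orientation: [-2.672, -1.653, 0.0]
ft_force: [-0.0, 0.9, -0.8]
width: 44.1
grasp_force: 0.0
```

Call:
{"api": "servo_tool", "payload": {"steps": [[[0.0048,0.041,0],[0,0,3.05],0],[[0.0048,0.041,0],[0,0,3.05],0],[[0.0048,0.041,0],[0,0,3.05],0],[[0.0048,0.041,0],[0,0,3.05],0],[[0.0048,0.041,0],[0,0,3.05],0],[[0.0048,0.041,0],[0,0,3.05],0],[[0.0048,0.041,0],[0,0,3.05],0],[[0.0048,0.041,0],[0,0,3.05],0]]}}

```text
t: 2.1
ee_pos: [482.9, 285.4, 222.4]
orientation: [-2.261, -2.181, 0.001]
ft_force: [0.7, 0.2, 0.5]
width: 43.8
grasp_force: 0.0
```

Call:
{"api": "servo_tool", "payload": {"steps": [[[0,0,-0.0345],[0,0,0],0],[[0,0,-0.0345],[0,0,0],0],[[0,0,-0.0345],[0,0,0],0],[[0,0,-0.0345],[0,0,0],0],[[0,0,-0.0345],[0,0,0],0],[[0,0,-0.0345],[0,0,0],0],[[0,-0.012,0],[0,0,0],0],[[0,-0.015,0],[0,0,0],0]]}}

```text
t: 2.77
ee_pos: [481.7, 255.4, 14.0]
orientation: [-2.262, -2.178, 0.007]
ft_force: [-0.4, 0.7, 1.0]
width: 44.4
grasp_force: 0.0
```

Call:
{"api": "servo_tool", "payload": {"steps": [[[0,-0.018,0],[0,0,0],0],[[0,-0.018,0],[0,0,0],0],[[0,-0.018,0],[0,0,0],0],[[0,-0.018,0],[0,0,0],0],[[0,-0.018,0],[0,0,0],0],[[0,-0.018,0],[0,0,0],0],[[0,-0.018,0],[0,0,0],0],[[0,-0.018,0],[0,0,0],0]]}}

```text
t: 3.43
ee_pos: [484.7, 110.7, 18.5]
orientation: [2.264, 2.175, 0.006]
ft_force: [0.1, 0.7, -1.1]
width: 44.1
grasp_force: 0.5
```

Call:
{"api": "servo_tool", "payload": {"steps": [[[0,0.02,0],[0,0,0],0],[[0,0,0.0345],[0,0,0],0],[[0,0,0.0345],[0,0,7],-1],[[0,0,0.0345],[0,0,7],-1],[[0,0,0.0345],[0,0,7],-1],[[0,0,0.0345],[0,0,7],-1],[[0,0,0.0345],[0,0,7],-1],[[0,-0.02,0],[0,0,7],-1]]}}

```text
t: 4.1
ee_pos: [487.5, 113.5, 232.2]
orientation: [1.319, 2.838, 0.016]
ft_force: [1.2, -0.4, 0.6]
width: 7.3
grasp_force: 0.0
```

Call:
{"api": "servo_tool", "payload": {"steps": [[[0,-0.02,0],[0,0,7],-1],[[0,-0.02,0],[0,0,7],-1],[[0,-0.02,0],[0,0,7],-1],[[0,-0.02,0],[0,0,7],-1],[[0,-0.02,0],[0,0,7],-1],[[0,-0.02,0],[0,0,7],-1],[[0,-0.02,0],[0,0,7],-1],[[0,0,0],[0,-6,0],-1]]}}

```text
t: 4.77
ee_pos: [486.4, -31.4, 226.0]
orientation: [0.026, 3.03, -0.002]
ft_force: [1.1, 0.4, 0.2]
width: 0.5
grasp_force: 0.0
```

```bash
python3 - <<'E'
from h import *
for n in("top","side"):
    d=cam(n); w=cloud(d); cv2.imwrite(f"pics/{n}1.png",d["color"]); z=w[...,2]
    b,g,r=[d["color"][...,i].astype(int) for i in range(3)]
    m=(z>22)&(z<48)&(w[...,0]>350)&(w[...,0]<580)&(w[...,1]>-60)&(w[...,1]<260)&(b>r+12)
    p=w[m][:,:2].astype(np.float32); print(n,m.sum(),cv2.minAreaRect(p) if len(p)>20 else 0)
print(sensors.get_obs()["qpos"])
E
```

```text
top 211 ((489.0124206542969, 56.49018096923828), (77.3131103515625, 84.62299346923828), 84.93397521972656)
side 169 ((483.77325439453125, 46.37889099121094), (93.40294647216797, 85.03266906738281), 88.37937927246094)
[-0.09138238  0.16097558  2.00483507  0.01203958  0.86897836 -1.64440753]
```

Call:
{"api": "servo_tool", "payload": {"steps": [[[0,-0.007,0],[0,-6.5,0],-1],[[0,-0.007,0],[0,-6.5,0],-1],[[0,0,0],[0,-6.5,0],-1],[[0,0,0],[0,-6.5,0],-1],[[0,0,0],[0,-6.5,0],-1],[[0,0,0],[0,-6.5,0],-1],[[0.03,0,0],[0,0,0],-1],[[0.03,0,0],[0,0,0],-1]]}}

```text
t: 5.53
ee_pos: [546.4, -29.3, 232.1]
orientation: [0.019, 2.488, 0.034]
ft_force: [1.4, -0.1, 0.6]
width: 0.6
grasp_force: 0.0
```

Call:
{"api": "servo_tool", "payload": {"steps": [[[0.03,0,0],[0,0,0],-1],[[0.03,0,0],[0,0,0],-1],[[0.019,0,0],[0,0,0],-1],[[0,0,0],[0,0,0],-1],[[0,0,-0.01],[0,0,0],-1],[[0,0,-0.01],[0,0,0],-1],[[0,0,0],[0,0,0],-1],[[0,0,0],[0,0,0],-1]]}}

```text
t: 6.2
ee_pos: [625.1, -29.8, 211.1]
orientation: [0.018, 2.489, 0.032]
ft_force: [0.1, 0.4, 0.4]
width: 0.4
grasp_force: 0.0
```

Call:
{"api": "servo_tool", "payload": {"steps": [[[0,-0.008,0],[0,-3.8,0],-1],[[0,-0.007,0],[0,-3.8,0],-1],[[0,0,-0.011],[0,0,0],-1],[[0,0,-0.0128],[0,0,0],-1],[[0,0.0016,-0.0127],[0,0,0],-1],[[0,0.0036,-0.0123],[0,0,0],-1],[[0,0.0054,-0.0116],[0,0,0],-1],[[0,0,0],[0,0,0],-1]]}}

```text
t: 6.87
ee_pos: [638.1, -27.2, 192.3]
orientation: [0.017, 2.469, 0.037]
ft_force: [-0.3, 0.1, 0.5]
width: 0.6
grasp_force: 0.0
```

```bash
python3 - <<'E'
from h import *
o=sensors.get_obs(); print(o["qpos"].round(3),o["ee_pos"].round(1),o["ft_force"].round(1),o["joint_torque"].round(1))
d=cam("side"); cv2.imwrite("pics/s2.png",cv2.resize(d["color"][80:280,130:330],(600,600)))
E
```

```text
[-0.103  0.323  2.084  0.913  0.109 -2.541] [638.1 -27.2 192.3] [-0.3  0.1  0.5] [ -0.  -41.9 -21.2   0.2  -1.3  -0. ]
```

View pics/s2.png

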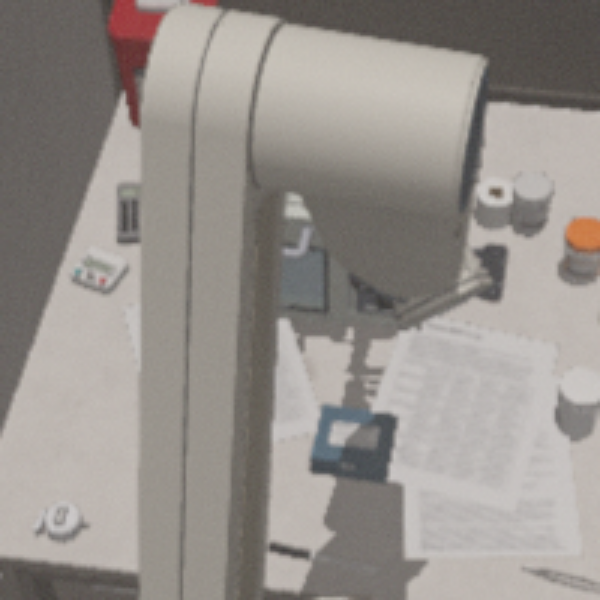

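The crop shows the wrist over the lever, still level at (480,270), and the slide box at (355,440) clear of the door. Joint 5 is at its lower limit, so I'll reduce the pitch and press closer to the pivot.

Call:
{"api": "servo_tool", "payload": {"steps": [[[-0.004,0,0.01],[0,2.5,0],-1],[[-0.004,0,0.01],[0,2.5,0],-1],[[-0.004,0,0.01],[0,2.5,0],-1],[[0,0,0],[0,2.5,0],-1],[[0,0,0],[0,2.5,0],-1],[[0,0,0],[0,0,0],-1],[[0,0,0],[0,0,0],-1],[[0,0,0],[0,0,0],-1]]}}

```text
t: 7.58
ee_pos: [631.4, -23.3, 213.7]
orientation: [0.017, 2.633, 0.055]
ft_force: [0.3, -0.7, 0.2]
width: 0.7
grasp_force: 0.0
```

```bash
python3 - <<'E'
from h import *
from scipy.spatial.transform import Rotation as R
o=sensors.get_obs(); print(o["qpos"].round(3),o["ee_pos"].round(1)); print(R.from_rotvec(o["orientation"]).as_matrix().round(3))
E
```

```text
[-0.096  0.284  1.979  0.222  0.384 -1.84 ] [631.4 -23.3 213.7]
[[-0.873  0.002  0.487]
 [ 0.022  0.999  0.036]
 [-0.486  0.042 -0.873]]
```

Call:
{"api": "servo_tool", "payload": {"steps": [[[-0.006,0.004,0],[0,3,0],-1],[[0,0,-0.008],[0,0,0],-1],[[0,0,-0.008],[0,0,0],-1],[[0,0,-0.006],[0,0,0],-1],[[0,0,-0.006],[0,0,0],-1],[[0,0.001,-0.006],[0,0,0],-1],[[0,0.001,-0.006],[0,0,0],-1],[[0,0.002,-0.0056],[0,0,0],-1]]}}

```text
t: 8.25
ee_pos: [625.9, -15.8, 167.9]
orientation: [0.019, 2.685, 0.054]
ft_force: [-1.2, -3.7, 2.5]
width: 0.3
grasp_force: 2.0
```

Call:
{"api": "servo_tool", "payload": {"steps": [[[0,0.0022,-0.0056],[0,0,0],-1],[[0,0.0033,-0.005],[0,0,0],-1],[[0,0.0033,-0.005],[0,0,0],-1],[[0,0.0042,-0.0044],[0,0,0],-1],[[0,0.0042,-0.0043],[0,0,0],-1],[[0,0.0048,-0.0037],[0,0,0],-1],[[0,0,0],[0,0,0],-1],[[0,0,0],[0,0,0],-1]]}}

```text
t: 8.92
ee_pos: [625.4, 7.3, 139.9]
orientation: [0.018, 2.687, 0.056]
ft_force: [0.1, 0.0, -0.3]
width: -0.1
grasp_force: 0.0
```

Call:
{"api": "servo_tool", "payload": {"steps": [[[0,0.001,-0.0006],[0,0,0],-1],[[0,0.001,-0.0006],[0,0,0],-1],[[0,0.001,-0.0006],[0,0,0],-1],[[0,0.001,-0.0006],[0,0,0],-1],[[0,0,0],[0,0,0],-1],[[0,0,0],[0,0,0],-1],[[0,0,0],[0,0,0],-1],[[0,0,0],[0,0,0],-1]]}}

```text
t: 9.58
ee_pos: [625.7, 10.5, 138.1]
orientation: [0.019, 2.685, 0.055]
ft_force: [-2.8, -3.7, -0.6]
width: 0.7
grasp_force: 1.7
```

Call:
{"api": "servo_tool", "payload": {"steps": [[[0,0.001,-0.0004],[0,0,0],-1],[[0,0.001,-0.0004],[0,0,0],-1],[[0,0.001,-0.0004],[0,0,0],-1],[[0,0,0],[0,0,0],-1],[[0,0,0],[0,0,0],-1],[[0,0,0],[0,0,0],-1],[[0,0,0],[0,0,0],-1],[[0,0,0],[0,0,0],-1]]}}

```text
t: 10.25
ee_pos: [626.0, 13.5, 137.0]
orientation: [0.019, 2.685, 0.055]
ft_force: [-0.7, -4.0, -0.6]
width: 0.6
grasp_force: 1.7
```

Call:
{"api": "servo_tool", "payload": {"steps": [[[0,0.001,-0.0003],[0,0,0],-1],[[0,0.001,-0.0003],[0,0,0],-1],[[0,0.001,-0.0003],[0,0,0],-1],[[0,0,0],[0,0,0],-1],[[0,0,0],[0,0,0],-1],[[0,0,0],[0,0,0],-1],[[0,0,0],[0,0,0],-1],[[0,0,0],[0,0,0],-1]]}}

```text
t: 10.92
ee_pos: [626.2, 15.4, 136.4]
orientation: [0.019, 2.684, 0.053]
ft_force: [-1.9, -12.5, 0.2]
width: 0.2
grasp_force: 5.9
```

Call:
{"api": "servo_tool", "payload": {"steps": [[[0,-0.015,0],[0,0,0],-1],[[0,-0.015,0],[0,0,0],-1],[[0,0,0.04],[0,0,0],-1],[[0,0,0.04],[0,0,0],-1],[[0,0,0.04],[0,6.5,0],-1],[[0,0,0.04],[0,6.5,0],-1],[[0,0,0],[0,6.5,0],-1],[[0,0,0],[0,6.5,0],-1]]}}

```text
t: 11.58
ee_pos: [629.2, -11.8, 279.4]
orientation: [0.03, 3.079, 0.062]
ft_force: [0.1, 0.6, -1.0]
width: 0.4
grasp_force: 0.0
```

Call:
{"api": "servo_tool", "payload": {"steps": [[[0,0.024,0],[0,0,-7],-0.3],[[0,0.024,0],[0,0,-7],-0.3],[[0,0.024,0],[0,0,-7],-0.3],[[0,0.024,0],[0,0,-7],-0.3],[[0,0.024,0],[0,0,-7],-0.3],[[0,0.024,0],[0,0,-7],-0.3],[[0,0.024,0],[0,0,-7],-0.3],[[0,0.024,0],[0,0,-7],-0.3]]}}

```text
t: 12.25
ee_pos: [627.7, 181.8, 275.0]
orientation: [1.475, 2.692, 0.014]
ft_force: [1.1, 0.9, 0.5]
width: 30.6
grasp_force: 0.0
```

Call:
{"api": "servo_tool", "payload": {"steps": [[[0,0,0],[0,0,-7.1],-0.3],[[0,0,0],[0,0,-7.1],-0.3],[[0,0,0],[0,0,-7.1],-0.3],[[0,0,0],[0,0,-7.1],-0.3],[[0,0,0],[0,0,-7.1],-0.3],[[0,0,0],[0,0,0],-0.3],[[0,0,0],[0,0,0],-0.3],[[0,0,0],[0,0,0],-0.3]]}}

```text
t: 12.92
ee_pos: [627.6, 180.1, 274.7]
orientation: [2.216, 2.126, -0.021]
ft_force: [-0.1, 0.5, 0.5]
width: 31.1
grasp_force: 0.0
```

```bash
python3 - <<'E'
from h import *
from scipy.spatial.transform import Rotation as R
o=sensors.get_obs(); print(o["qpos"].round(3),o["ee_pos"].round(1),o["width"]); print(R.from_rotvec(o["orientation"]).as_matrix().round(3))
d=cam("side"); cv2.imwrite("pics/s3.png",cv2.resize(d["color"][80:280,130:330],(600,600)))
E
```

```text
[ 0.294  0.405  1.533 -0.074  1.185  0.363] [627.6 180.1 274.7] 31.095222538444297
[[ 0.043  0.998  0.039]
 [ 0.997 -0.041 -0.06 ]
 [-0.058  0.041 -0.997]]
```

View pics/s3.png

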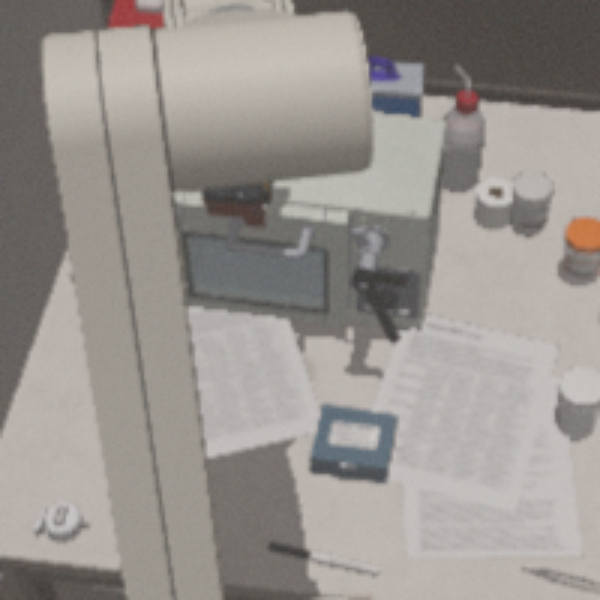

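Call:
{"api": "servo_tool", "payload": {"steps": [[[0.001,-0.001,0],[3.4,2.2,0],-0.3],[[0,0,-0.017],[0,0,0],-0.3],[[0,0,-0.017],[0,0,0],-0.3],[[0,0,-0.017],[0,0,0],-0.3],[[0,0,-0.017],[0,0,0],-0.3],[[0,0,-0.016],[0,0,0],-0.3],[[0,0,0],[0,0,0],-0.3],[[0,0,0],[0,0,0],-0.3]]}}

```text
t: 13.63
ee_pos: [628.1, 178.6, 190.0]
orientation: [2.27, 2.171, -0.004]
ft_force: [-0.2, 0.3, 0.8]
width: 30.7
grasp_force: 0.0
```

Call:
{"api": "servo_tool", "payload": {"steps": [[[0,0,0],[0,0,0],-1],[[0,0,0],[0,0,0],-1],[[0,0,0],[0,0,0],-1],[[0,0,0],[0,0,0],-1],[[0,0,0],[0,0,0],-1],[[0,0,0],[0,0,0],-1],[[0,0,0],[0,0,0],-1],[[0,0,0],[0,0,0],-1]]}}

```text
t: 14.3
ee_pos: [628.8, 179.0, 191.8]
orientation: [2.27, 2.17, 0.0]
ft_force: [-2.2, 0.8, 6.0]
width: 11.2
grasp_force: 30.0
```

```bash
python3 - <<'E'
import numpy as np
a=-np.radians(1.5); R=np.array([[np.cos(a),-np.sin(a)],[np.sin(a),np.cos(a)]])
def P(t): return R@(143*np.array([-np.sin(t),-np.cos(t)])+42*np.array([-np.cos(t),np.sin(t)]))
th=np.radians(np.arange(0,116,5)); p=np.array([P(t) for t in th])
for i,d in enumerate(np.diff(p,axis=0)): print((i+1)*5,d.round(1))
print(p[20]-p[0])
E
```

```text
5 [-12.2   4.5]
10 [-11.7   5.6]
15 [-11.2   6.6]
20 [-10.6   7.5]
25 [-9.9  8.4]
30 [-9.1  9.3]
35 [-8.3 10. ]
40 [-7.4 10.7]
45 [-6.4 11.3]
50 [-5.4 11.8]
55 [-4.4 12.2]
60 [-3.3 12.6]
65 [-2.2 12.8]
70 [-1.1 13. ]
75 [ 0.1 13. ]
80 [ 1.2 12.9]
85 [ 2.3 12.8]
90 [ 3.4 12.5]
95 [ 4.5 12.2]
100 [ 5.6 11.7]
105 [ 6.6 11.2]
110 [ 7.5 10.6]
115 [8.4 9.9]
[-86.02686826 211.51801786]
```

Call:
{"api": "servo_tool", "payload": {"steps": [[[-0.0122,0.0045,0],[0,0,-5],-1],[[-0.0117,0.0056,0],[0,0,-5],-1],[[-0.0112,0.0066,0],[0,0,-5],-1],[[-0.0106,0.0075,0],[0,0,-5],-1],[[0,0,0],[0,0,0],-1],[[0,0,0],[0,0,0],-1],[[0,0,0],[0,0,0],-1],[[0,0,0],[0,0,0],-1]]}}

```text
t: 14.97
ee_pos: [582.9, 203.7, 191.7]
orientation: [2.613, 1.744, 0.0]
ft_force: [-3.4, 1.6, 7.3]
width: 11.1
grasp_force: 30.0
```

Works. Continuing along the arc.

Call:
{"api": "servo_tool", "payload": {"steps": [[[-0.0099,0.0084,0],[0,0,-5],-1],[[-0.0091,0.0093,0],[0,0,-5],-1],[[-0.0083,0.01,0],[0,0,-5],-1],[[-0.0074,0.0107,0],[0,0,-5],-1],[[-0.0064,0.0113,0],[0,0,-5],-1],[[-0.0054,0.0118,0],[0,0,-5],-1],[[-0.0044,0.0122,0],[0,0,-5],-1],[[-0.0033,0.0126,0],[0,0,-5],-1]]}}

```text
t: 15.63
ee_pos: [530.6, 289.7, 191.8]
orientation: [3.052, 0.739, 0.006]
ft_force: [8.7, -2.7, -0.2]
width: 11.1
grasp_force: 29.9
```

```bash
python3 - <<'E'
from h import *
o=sensors.get_obs(); print(o["qpos"].round(3),o["ee_pos"].round(1),o["ft_force"].round(1),o["moment"].round(2),o["width"])
E
```

```text
[ 0.481  0.428  1.703 -0.002  1.007  1.578] [530.6 289.7 191.8] [ 8.7 -2.7 -0.2] [-0.45 -1.28  0.07] 11.058868459624804
```

Call:
{"api": "servo_tool", "payload": {"steps": [[[-0.0022,0.0128,0],[0,0,-5],-1],[[-0.0011,0.013,0],[0,0,-5],-1],[[0.0001,0.013,0],[0,0,-5],-1],[[0.0012,0.0129,0],[0,0,-5],-1],[[0.0023,0.0128,0],[0,0,-5],-1],[[0.0034,0.0125,0],[0,0,-5],-1],[[0.0045,0.0122,0],[0,0,-5],-1],[[0,0,0],[0,0,0],-1]]}}

```text
t: 16.3
ee_pos: [541.4, 379.5, 191.8]
orientation: [-3.133, 0.213, -0.011]
ft_force: [12.1, -3.5, 0.6]
width: 11.1
grasp_force: 30.1
```

Call:
{"api": "servo_tool", "payload": {"steps": [[[0.0056,0.0117,0],[0,0,-5],-1],[[0.0033,0.0056,0],[0,0,-2.5],-1],[[0.0033,0.0056,0],[0,0,-2],-1],[[0,0,0],[0,0,0],-1],[[0,0,0],[0,0,0],-1],[[0,0,0],[0,0,0],-1],[[0,0,0],[0,0,0],-1],[[0,0,0],[0,0,0],-1]]}}

```text
t: 16.97
ee_pos: [553.2, 400.4, 191.8]
orientation: [-3.105, 0.467, -0.01]
ft_force: [12.1, -5.8, 1.9]
width: 11.1
grasp_force: 30.1
```

```bash
python3 - <<'E'
from h import *
o=sensors.get_obs(); print(o["qpos"].round(3),o["ee_pos"].round(1),o["ft_force"].round(1),o["moment"].round(2),o["width"])
E
```

```text
[ 0.611  0.537  1.518 -0.004  1.08   2.481] [553.2 400.4 191.8] [12.1 -5.8  1.9] [-0.9  -1.94 -0.23] 11.12370188022784
```

Call:
{"api": "servo_tool", "payload": {"steps": [[[0.0014,0.0022,0],[0,0,-1],-1],[[0.0014,0.0022,0],[0,0,-0.8],-1],[[0.0014,0.0021,0],[0,0,0],-1],[[0.0008,0.0011,0],[0,0,0],-1],[[0,0,0],[0,0,0],-1],[[0,0,0],[0,0,0],-1],[[0,0,0],[0,0,0],-1],[[0,0,0],[0,0,0],-1]]}}

```text
t: 17.63
ee_pos: [556.8, 406.0, 191.7]
orientation: [3.096, -0.516, 0.005]
ft_force: [7.4, -12.1, 5.6]
width: 10.9
grasp_force: 30.0
```

Call:
{"api": "servo_tool", "payload": {"steps": [[[0,0,0],[0,0,0],-0.3],[[0,0,0],[0,0,0],-0.3],[[0,0,0],[0,0,0],-0.3],[[0,0,0],[0,0,0],-0.3],[[0,0,0],[0,0,0],-0.3],[[0,0,0],[0,0,0],-0.3],[[0,0,0],[0,0,0],-0.3],[[0,0,0],[0,0,0],-0.3]]}}

```text
t: 18.3
ee_pos: [554.0, 409.1, 190.5]
orientation: [-3.099, 0.516, 0.002]
ft_force: [-0.2, 1.1, -1.3]
width: 31.1
grasp_force: 0.0
```

Call:
{"api": "servo_tool", "payload": {"steps": [[[0,0,0.01],[0,0,0],-0.3],[[0,0,0.015],[0,0,0],-0.3],[[0,0,0.02],[0,0,0],-0.3],[[0,0,0.03],[0,0,0],-0.3],[[0,0,0.03],[0,0,0],-0.3],[[0,0,0.02],[0,0,0],-0.3],[[-0.02,-0.04,0],[0,0,0],-0.3],[[-0.02,-0.04,0],[0,0,0],-0.3]]}}

```text
t: 18.97
ee_pos: [517.5, 335.3, 317.8]
orientation: [-3.096, 0.513, -0.003]
ft_force: [-0.3, 0.3, -0.7]
width: 30.6
grasp_force: 0.0
```

Call:
{"api": "servo_tool", "payload": {"steps": [[[-0.01,-0.04,0],[0,0,0],-0.3],[[-0.01,-0.04,0],[0,0,0],-0.3],[[-0.01,-0.04,0],[0,0,0],-0.3],[[-0.01,-0.04,0],[0,0,0],-0.3],[[-0.01,-0.04,0],[0,0,0],-0.3],[[-0.01,-0.04,0],[0,0,0],-0.3],[[0,-0.04,0],[0,0,0],-0.3],[[0,0,0],[0,0,0],-0.3]]}}

```text
t: 19.63
ee_pos: [456.1, 49.2, 316.6]
orientation: [3.096, -0.523, 0.001]
ft_force: [0.4, -0.5, -0.0]
width: 31.0
grasp_force: 0.0
```

```bash
python3 - <<'E'
from h import *
o=sensors.get_obs(); print(o["qpos"].round(3),o["ee_pos"].round(1),o["ft_force"].round(1))
d=cam("top"); w=cloud(d); z=w[...,2]; cv2.imwrite("pics/t4.png",cv2.resize(d["color"][60:270,110:390],(800,600)))
h=np.array([674.4,320.3])
m=(abs(z-229)<7)&(w[...,0]<660)&(w[...,0]>400)&(w[...,1]>290)&(w[...,1]<480)
p=w[m][:,:2].astype(np.float32); print(m.sum(),cv2.fitLine(p,cv2.DIST_HUBER,0,.01,.01).ravel(),p.min(0),p.max(0)) if m.sum()>10 else print(m.sum())
E
```

```text
[ 0.083  0.062  1.88  -0.002  1.2    1.989] [456.1  49.2 316.6] [ 0.4 -0.5 -0. ]
601 [ 9.3746436e-01 -3.4808123e-01  5.5271045e+02  3.5114206e+02] [447.02026 300.60287] [659.9066 398.7167]
```

View pics/t4.png

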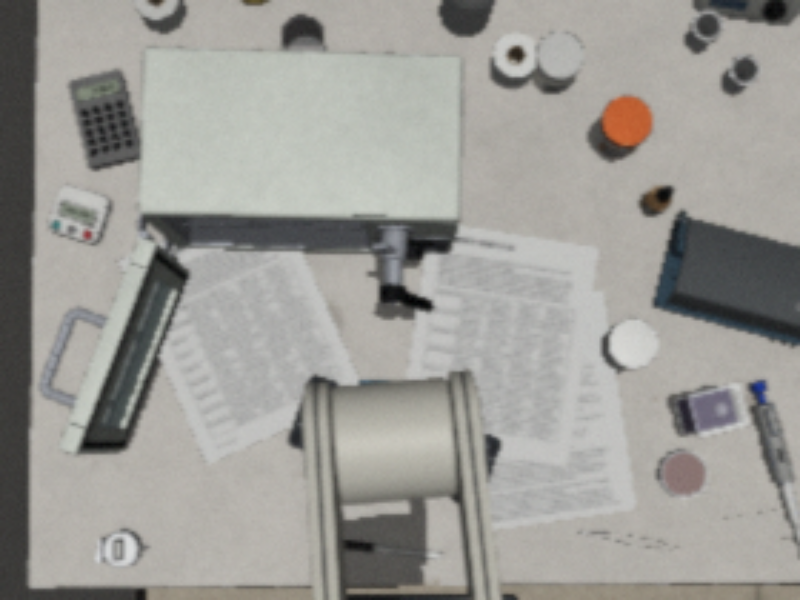

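The picture shows the door open with its free end at (95,445). The fitted door line gives about 1.90 rad, which is its stop. The lever is hanging down at (405,298), and the cup, jar, dish and counter are where they were. The arm is clear of everything.

```bash
python3 -c "
from workcell import close_job; print(close_job())"
```

```text
the job is handed in; nothing more can be done
None
```

The job is handed in, with no verdict returned: the slide box is about 330 mm from the hinge line, the catch lever is pressed to its stop, the door is open at about 1.90 rad, and the bystanders look unmoved in the last picture.

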